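# Load the vibratory polisher

## Robot

A 6-joint arm with a two-finger parallel gripper is mounted at the origin on the work surface. World frame = base frame: x ahead of the robot, y to its left, z up, the work surface at z = 0. Lengths are in m, angles in rad, forces in N, time in s.
With the tool pointing down it reaches from about 0.35 to 0.975 m from the base axis. Payload 4.9 kg.
Tool frame: the origin (TCP) lies at the very end of the fingers, on their centre line; the grasp point (between the pads) lies 19 mm behind it; z points along the fingers, y is the line along which they close (so a half turn about z gives the same grasp; the last joint's range is limited). The gripper opens to 85 mm and grips with 20 to 120 N. Pads are 22 mm wide; open, the fingers measure 114 mm over their backs; the gripper's body (76 mm by 85 mm) begins 54 mm behind the grasp point. The pads swing forward as they close: fully open they stand 13 mm farther back than shut.
Start: joints at [1.23, 0.053, 1.613, -0, 1.476, -0.119], TCP at [0.137, 0.61, 0.231] pointing down, gripper open.
Joint ranges: [-3.01, 3.01], [-1.01, 2.22], [0.06, 2.58], [-1.02, 4.17], [0.09, 2.62], [-3.14, 3.14]. Speed limits (rad/s): [2.57, 2.57, 3.14, 3.14, 3.14, 3.14].

## Interface

Orientations are given as a unit quaternion [x, y, z, w].
In Python, from rig import ctrl, cams, finder gives the robot as it stands. The module is installed in compiled form; this text tells all that it offers.
- The arm moves only by the tool send_rows, never from a script. Its arguments are lists of equal length, an entry for each row: "grip": the opening, from 0 (shut) to 1 (fully open); "offset": the shift along the tool's x, y, z in mm, a list of three; "turn": the turn about the tool's z in rad. In form: {"grip": [grip, ...], "offset": [[x, y, z], ...], "turn": [turn, ...]}. A call has 1 to 10 rows; each row shifts and turns the commanded pose from where the row before left it, along the tool's axes as they then stand; what a row does not reach is not made up. A row lasts 1/10 s, in which the tool goes at most 50 mm and 8.59 degrees, less where a joint would pass 70% of its speed; a pose out of reach is approached as far as the arm can. A call is refused whole if a number of a shift passes 50 or a number of a turn 0.15, either way. A call with a gripper value outside its range is refused whole. The fingers move at their own pace and stop on an object; "squeeze" is the grip in N (left out, the last holds). Time passes only in rows, so rows that do not move let the fingers close. It gives the time, the measured TCP pose, the force, the opening and the grip force at its end, in the units of the state.
- ctrl.get_obs(): the state, without advancing time (a new reading comes with each control period).
- cams.capture(name): name is "scene" or "top" or "wrist"; returns a dict with "color" (384x512x3 uint8, red, green, blue), "z_map" (384x512 float32, m along the optical axis (not along the pixel's ray), 0 where there is no reading), "fov_y" (degrees; the focal length in pixels is half the picture's height over the tangent of half this angle, whatever the lens; pixels are square), "cx", "cy" (the principal point, pixels), "k1" (the pictures are not rectified: a ray, as slopes to the right and down, at radius r is drawn at 1 + k1 r^2 times it, then the intrinsics apply), "R" (3x3) and "t" (3): a world point X has camera coordinates R X + t; the wrist camera has in their place "tool_from_camera" (4x4, takes a point from camera to tool coordinates, whose origin is the TCP and whose axes are the flange's). Camera axes: x right, y down, z forward; pixel columns grow to the right and rows downward; lengths in m; the calibration is good to about 2 mm. A picture is of the moment at which its call begins: read the wrist's pose just before it.
- ctrl.finish_job(): hands the job in; it is judged then, once.
Trained networks look in a picture, given as the dict that the camera call returned (one of the last four; its "shot" number tells which), for a name from the list of things; names that differ only in an ending like _2 or _b are one class to them, and where a whole thing is asked for, a point or a joint stands for the part that bears it (a point fixed in the world has none). Each returns a list of dicts, best first, with "score" (0 to 1); they miss things now and then, are a little off and sometimes report something else, mostly with a low value. They report only what shows in the picture. A call takes as long as a camera call. They do not tell look-alikes from the thing itself.
- finder.find_in(name, picture): "centre" ([column, row] as shares, 0 to 1, of the picture: columns of its width, rows of its height, amid what is visible of it).
- finder.masks_of(name, picture): "pixels" (384x512 bool, what is visible of it) and "centre" ([column, row] as shares, 0 to 1, of the picture: columns of its width, rows of its height, amid what is visible of it).
- finder.tip_of(name, picture): "centre" ([column, row] as shares, 0 to 1, of the picture: columns of its width, rows of its height: a listed point, or the origin of a listed thing).
The state is a dict: "time": time; "qpos": joint angles; "qd": joint speeds; "tau": joint torques, N m; "eef_pos": TCP position; "orientation": TCP orientation; "contact_force": force on the tool from outside, world axes, zero at the start; "moment": the same for the moment, N m; "gripper_width": finger opening in m; "gripper_force": force on a finger pad.
Only numpy, scipy, OpenCV 4.12 (cv2) and the standard library are available. Lean on these libraries where they do the work, as an engineer would, in place of code of your own. Each camera call takes 0.05 s, during which the arm holds its last target. There are 200 camera calls.

## Task

Make the bench polisher ready with the bearing block in it: first seat the empty aluminium bowl with the ears fully down on the polisher's deck, over its two pins, then lay the bearing block inside the bowl, then put the lid properly on the bowl, and last set the speed lever upright for half speed. Leave the other things on the bench where they are.

Things in the scene. Friction and masses are not known exactly. Their poses are not given: they have to be found in the camera images.
- polisher: Fixed grey base of a bench polisher, turned up to 0.3 rad from the robot's axes. Origin on the table under the centre of the bowl seat. Flat dark deck at z 70, x -115 to 115, y -90 to 90, with two upright locating pins at x +89 and -89, y 0. A lower console (top z 40) with the speed lever adjoins on the +y side, y 95 to 195. Lengths in mm.
- pin_tip (a point): Top of the locating pin at the polisher's +x end, polisher point (89, 0, 96); the other is at (-89, 0, 96). Both are steel, 10 in diameter, 26 above the deck, tapering over the top 8 to a 3 wide tip. Lengths in mm.
- bowl: Loose round aluminium bowl, 160 across, 65 high, wall 4, inner floor at z 5, about 0.5 kg. Origin at the centre of its underside, z up. Flat ears at the bottom at x +89 and -89, y 0: 24 long, 36 wide, 10 thick, 202 over both, each with an upright through hole 13 in diameter that goes over a pin, either way round. Seated, its underside is on the deck, 70 above the polisher's origin. Lengths in mm.
- bowl_post (a point): Top of the square post (22 x 22, sides along the bowl's x and y) that stands in the middle of the bowl, 52 above the bowl's underside, 13 below its rim. Grip it from above to carry the bowl level. Lengths in mm.
- block: Loose dark steel bearing block, about 0.3 kg, an upside-down T: foot 60 (x) x 28 (y) x 12 high, boss 30 (x) x 28 (y) on its middle up to z 42, black bore mark along y. Origin at the centre of its underside, z up. Lies in the bowl beside the post, long side across the radius, centre about 46 from the bowl's; held along its x by the boss, the fingers have room there. Lengths in mm.
- lid: Loose round aluminium lid, 160 across, about 0.3 kg. Origin at the centre of its underside, z up. Lip 144 across (138 at its foot) z 0 to 8, disc z 8 to 14, upright black bar handle 70 (x) x 22 (y), z 14 to 44. On the bowl (mouth 152 across) the lip drops inside and the disc rests on the rim, origin 57 above the bowl's; any turn. Lengths in mm.
- speed_lever (a joint): Angle of the polisher's speed lever, rad, about an axis along the polisher's y through polisher point (0, 150, 62). 0 = leaning 0.7 rad (40 deg) to the polisher's -x side; 0.7 = upright, half speed; 1.4 = leaning as far to +x. Starts at 0 to 0.4. Moves with about 1 N at the tip, stays where left. Lengths in mm.
- speed_lever_tip (a point): Centre of the steel ball, 26 in diameter, at the free end of the speed lever, 80 from its pivot; the shaft is 10 in diameter. Lengths in mm.
- tape: Bystander, to be left alone: roll of off-white tape lying flat, 100 across, 76 hole, 25 high, mm
- offcut: Bystander, to be left alone: pale wood offcut, 110 x 40 x 22, mm
- mug: Bystander, to be left alone: white mug, 80 across, 90 high, mm
- jar: Bystander, to be left alone: amber glass jar with a cap, 70 across, 100 high, mm
- hammer: Bystander, to be left alone: hammer with a wooden handle, 240 long, mm
- scraper: Bystander, to be left alone: screwdriver-like scraper, 160 long, mm
- sieve: Bystander, to be left alone: empty round sieve pan of pale wood, 170 across, 55 high, without ears or post: not the bowl, mm
Mind the look-alikes: they are no part of the job. What is shaped like the lid but pink or red is not meant.

How it is judged:
By the outcome, as a careful person would: the job done as asked, in the order asked, and still so for the second after the job is handed in, with the robot touching nothing.
It also fails if it takes over 72 s, if anything falls off the work surface, if the arm or the gripper's body presses on something with over 40 N, if the wrist force passes 120 N, or if a joint passes its speed limit or range.

## Working session

There is one attempt and no reset: what is moved stays moved. The work goes in short steps, Python scripts to look and compute and a tool call to move; the robot and the scene stay as the last step left them, time stands still between calls to the robot, and variables do not carry over. Pictures are saved under pics/ and viewed, at most 10 in all, crops included, and the job is handed in when it is done.

Besides the shell and the picture viewer there is one more tool, called after "Emit:" as a command line: name --pt "numbers of a row" for each row, then --argument value for the rest. send_rows: Moves the arm, as the interface text tells. Its arguments: {"type":"object","properties":{"grip":{"type":"array"},"offset":{"type":"array"},"turn":{"type":"array"},"squeeze":{"type":"number"}},"required":["grip","offset","turn"]}

```bash
mkdir -p pics
cat > h.py <<'E'
import numpy as np, cv2
from rig import ctrl, cams, finder
from scipy.spatial.transform import Rotation as Ro
def pose():
    o=ctrl.get_obs(); T=np.eye(4); T[:3,:3]=Ro.from_quat(o['orientation']).as_matrix(); T[:3,3]=o['eef_pos']; return T,o
def shot(name):
    T,o=pose(); p=cams.capture(name)
    if name=='wrist': M=T@np.array(p['tool_from_camera'])
    else:
        M=np.eye(4); R=np.array(p['R']); M[:3,:3]=R.T; M[:3,3]=-R.T@np.array(p['t'])
    p['M']=M; p['f']=192/np.tan(np.radians(p['fov_y'])/2); return p
def rays(p,uv):
    uv=np.atleast_2d(uv).astype(float); d=np.stack([(uv[:,0]-p['cx'])/p['f'],(uv[:,1]-p['cy'])/p['f']],1); s=d.copy()
    for _ in range(20): s=d/(1+p['k1']*(s**2).sum(1,keepdims=True))
    return np.c_[s,np.ones(len(s))]
def at_z(p,uv,z):   # intersect with world plane z
    r=rays(p,uv)@p['M'][:3,:3].T; c=p['M'][:3,3]; return c+r*((z-c[2])/r[:,2])[:,None]
def by_depth(p,uv):
    uv=np.atleast_2d(uv); i=np.round(uv).astype(int); z=p['z_map'][i[:,1].clip(0,383),i[:,0].clip(0,511)]
    return (rays(p,uv)*z[:,None])@p['M'][:3,:3].T+p['M'][:3,3]
def cloud(p):
    v,u=np.mgrid[:384,:512]; uv=np.c_[u.ravel(),v.ravel()]; X=by_depth(p,uv); X[p['z_map'].ravel()==0]=np.nan; return X.reshape(384,512,3)
def proj(p,X):
    Mi=np.linalg.inv(p['M']); c=np.atleast_2d(X)@Mi[:3,:3].T+Mi[:3,3]; s=c[:,:2]/c[:,2:]; s=s*(1+p['k1']*(s**2).sum(1,keepdims=True)); return s*p['f']+[p['cx'],p['cy']]
def save(p,fn,crop=None,k=1):
    im=p['color'][:,:,::-1]
    if crop: im=im[crop[1]:crop[3],crop[0]:crop[2]]
    cv2.imwrite('pics/'+fn,cv2.resize(im,None,fx=k,fy=k,interpolation=cv2.INTER_CUBIC))
PX=np.array([512,384])
E
python3 - <<'E'
from h import *
np.set_printoptions(precision=3,suppress=True)
a=shot('top');b=shot('scene')
im=np.vstack([a['color'],b['color']])[:,:,::-1]
cv2.imwrite('pics/a.png',cv2.resize(a['color'][:,:,::-1],(800,600))); cv2.imwrite('pics/b.png',cv2.resize(b['color'][:,:,::-1],(800,600)))
for n,p in(('top',a),('scene',b)):
    print(n,p['M'][:3,3],p['f'],p['k1'])
    for k in 'polisher pin_tip bowl bowl_post block lid speed_lever_tip sieve'.split():
        for m in finder.tip_of(k,p)[:4]:
            uv=np.array(m['centre'])*PX; 
            if m['score']>.2: print(k,round(m['score'],2),uv,by_depth(p,uv)[0])
        for m in finder.find_in(k,p)[:4]:
            if m['score']>.2: print('   find',k,round(m['score'],2),np.array(m['centre'])*PX)
T,o=pose();print(T,o['contact_force'])
E
```

```text
top [ 0.396 -0.107  1.645] 456.10368196159004 0.05428284423002711
polisher 0.89 [197.325 189.312] [0.554 0.109 0.07 ]
   find polisher 0.97 [185.395 192.307]
pin_tip 0.72 [189.901 161.818] [0.651 0.134 0.071]
pin_tip 0.3 [199.014 189.696] [0.552 0.104 0.069]
   find pin_tip 0.86 [183.808 196.186]
   find pin_tip 0.51 [ 80.589 178.099]
bowl 0.83 [269.824 179.213] [ 0.589 -0.145  0.013]
   find bowl 0.94 [272.486 178.79 ]
bowl_post 0.56 [269.21  176.717] [ 0.593 -0.142  0.058]
   find bowl_post 0.5 [ 80.486 246.682]
   find bowl_post 0.48 [278.016 249.408]
block 0.57 [267.52  215.808] [ 0.457 -0.132  0.038]
   find block 0.58 [268.8  217.19]
   find block 0.48 [334.797 218.995]
lid 0.83 [430.182 234.586] [ 0.378 -0.695  0.031]
lid 0.8 [191.59 260.39] [0.309 0.136 0.047]
lid 0.71 [343.91  276.902] [ 0.24  -0.389  0.046]
lid 0.7 [333.414 221.606] [ 0.431 -0.362  0.037]
   find lid 0.95 [342.682 276.211]
   find lid 0.76 [335.974 218.189]
   find lid 0.71 [430.182 233.51 ]
   find lid 0.63 [193.792 260.698]
speed_lever_tip 0.51 [148.275 209.702] [0.484 0.264 0.136]
   find speed_lever_tip
[... 885 characters left out ...]
.384 -0.719  0.026]
lid 0.59 [185.6   236.006] [ 0.459 -0.386  0.01 ]
   find lid 0.98 [152.32  210.202]
   find lid 0.91 [186.317 235.814]
   find lid 0.72 [ 89.498 260.198]
   find lid 0.71 [316.211 231.091]
speed_lever_tip 0.44 [307.2   150.989] [0.488 0.261 0.135]
   find speed_lever_tip 0.63 [310.221 156.787]
   find speed_lever_tip 0.56 [255.693 222.413]
sieve 0.88 [361.011 166.118] [ 0.613  0.535 -0.002]
sieve 0.61 [337.306 225.101] [0.808 0.086 0.01 ]
sieve 0.61 [310.989 148.992] [ 0.345  0.477 -0.   ]
   find sieve 0.88 [361.984 163.891]
[[-0.976  0.22  -0.     0.137]
 [ 0.22   0.976 -0.     0.61 ]
 [ 0.    -0.    -1.     0.231]
 [ 0.     0.     0.     1.   ]] [-0.026  0.637  0.558]
```

View pics/a.png

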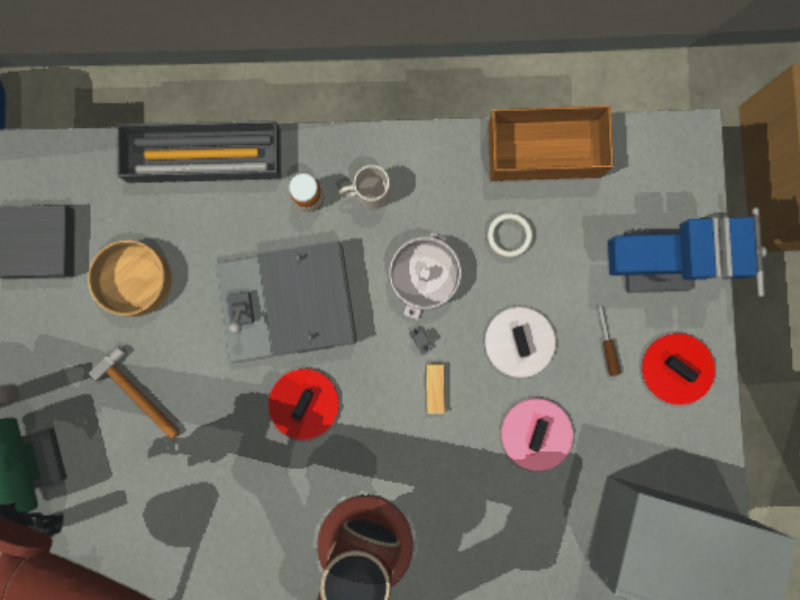

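View pics/b.png

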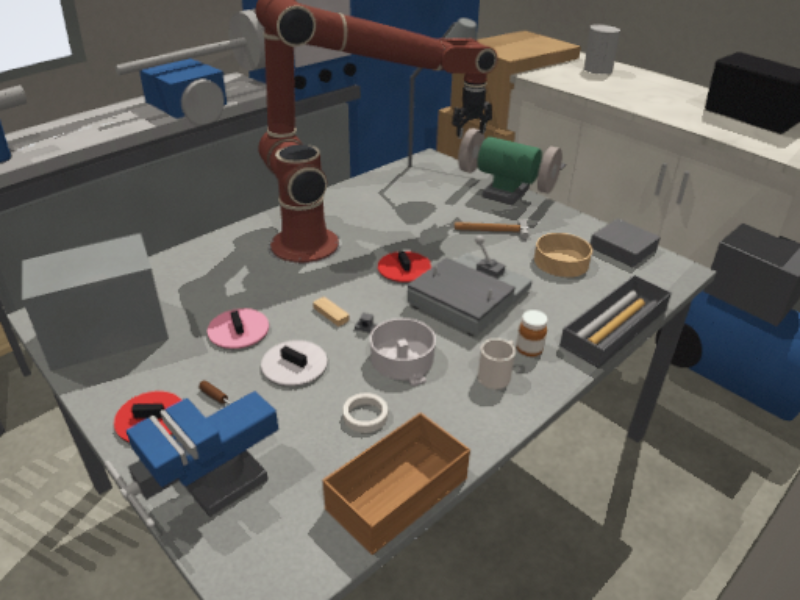

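The top view shows four lid-shaped things, in 800x600 pixels: red at (303,404), pink at (537,433), red at (679,368) and a pale metallic one at (520,342). Only the one at (520,342) is aluminium-coloured, so it is the lid. The bowl, with its ears and post, is at (425,272). The polisher is at (300,300) and the block at (424,338). The bowl-like thing at (130,277) is the sieve. Next I'll fit the poses from depth and view one enlarged crop.

```bash
cat > m.py <<'E'
from h import *
np.set_printoptions(precision=4,suppress=True)
def near(X,c,r): return np.hypot(X[...,0]-c[0],X[...,1]-c[1])<r
def rect(P):
    (c,s,_)=cv2.minAreaRect((P[:,:2]*1000).astype(np.float32)); b=cv2.boxPoints((c,s,_)); e0=b[1]-b[0];e1=b[2]-b[1]
    e=e0 if np.linalg.norm(e0)>np.linalg.norm(e1) else e1
    return np.array(c),np.array(s),np.arctan2(e[1],e[0])
def circ(P):
    A=np.c_[2*P[:,:2],np.ones(len(P))]; s=np.linalg.lstsq(A,(P[:,:2]**2).sum(1),rcond=None)[0]; return s[:2],np.sqrt(s[2]+s[0]**2+s[1]**2)
def sel(X,c,r,lo,hi):
    return X[near(X,c,r)&(X[...,2]>lo)&(X[...,2]<hi)]
E
python3 - <<'E'
from m import *
for n in('top','scene'):
    p=shot(n);X=cloud(p);print(n)
    if n=='top': save(p,'c.png',(240,140,380,260),5)
    P=sel(X,(.55,.11),.17,.066,.075);P=P[np.abs(P[:,2]-.07)<.004];print('deck',rect(P),len(P),np.median(P[:,2]))
    P=sel(X,(.55,.11),.13,.08,.11);print('pins',P[np.argsort(P[:,0])])
    P=sel(X,(.59,-.145),.1,.062,.072);print('rim',circ(P),len(P))
    P=sel(X,(.59,-.145),.03,.046,.058);print('post',rect(P),P.mean(0),len(P))
    P=sel(X,(.59,-.145),.12,.006,.014);P=P[np.hypot(P[:,0]-.59,P[:,1]+.145)>.085];print('ears',len(P)); 
    if len(P):
        for s in(1,-1):
            Q=P[(P[:,0]-.59)*s>0]; print(Q.mean(0) if len(Q) else 0)
    P=sel(X,(.457,-.135),.06,.036,.05);print('boss',rect(P),P.mean(0),len(P))
    P=sel(X,(.457,-.135),.06,.006,.05);print('blk',rect(P),P.mean(0),len(P))
    P=sel(X,(.431,-.362),.1,.010,.02);print('lid',circ(P),rect(P))
    P=sel(X,(.431,-.362),.07,.038,.05);print('handle',rect(P),P.mean(0),len(P))
    P=sel(X,(.484,.264),.05,.12,.16);print('ball',P.mean(0),P[:,2].max(),len(P))
    for m in finder.tip_of('pin_tip',p)[:5]:print('pin',m['score'],at_z(p,np.array(m['centre'])*PX,.096))
    for m in finder.tip_of('speed_lever_tip',p)[:3]:print('lev',m['score'],at_z(p,np.array(m['centre'])*PX,.125))
E
```

```text
top
deck (array([546.9623, 151.4183]), array([232.8313, 255.8152]), np.float32(-1.4416549)) 2591 0.06971657498185202
pins [[0.4571 0.1064 0.0841]
 [0.4571 0.1034 0.0812]
 [0.4601 0.1018 0.0926]
 [0.4603 0.1055 0.0908]
 [0.4605 0.0999 0.0811]
 [0.4606 0.1098 0.0842]
 [0.4634 0.1046 0.0965]
 [0.4634 0.1078 0.0983]
 [0.4636 0.1021 0.0903]
 [0.4935 0.0512 0.0817]
 [0.6203 0.1353 0.0828]
 [0.6324 0.1266 0.0939]
 [0.6343 0.1251 0.0806]
 [0.6359 0.0523 0.0805]
 [0.6361 0.1301 0.0927]
 [0.6363 0.1269 0.0911]
 [0.6367 0.1239 0.0883]
 [0.6392 0.1296 0.0956]
 [0.6395 0.1266 0.0927]
 [0.6412 0.1249 0.0814]
 [0.648  0.1212 0.0821]
 [0.659  0.1317 0.0807]]
rim (array([ 0.5989, -0.1501]), np.float64(0.07755555300457194)) 124
post (array([ 599.2042, -149.9329]), array([21.2181, 22.2315]), np.float32(-0.35006833)) [ 0.5992 -0.1504  0.0517] 38
ears 99
[ 0.6704 -0.1437  0.0085]
[ 0.5048 -0.1383  0.0089]
boss (array([ 451.4441, -137.0515]), array([28.9691, 27.7186]), np.float32(0.5287833)) [ 0.4517 -0.1375  0.0424] 64
blk (array([ 459.0087, -137.6369]), array([100.1454, 109.3113]), np.float32(-0.1363111
[... 1010 characters left out ...]
74 -0.1887  0.0093]
[ 0.4751 -0.1355  0.0097]
boss (array([ 457.6283, -140.3961]), array([30.3758, 33.2972]), np.float32(-1.0412875)) [ 0.4574 -0.1411  0.0397] 35
blk (array([ 455.3004, -142.2757]), array([56.3817, 34.7374]), np.float32(0.6089027)) [ 0.4586 -0.1438  0.0248] 108
lid (array([ 0.444 , -0.3654]), np.float64(0.05964725520532976)) (array([ 445.2365, -365.3112]), array([156.2902, 157.6216]), np.float32(-1.3392336))
handle (array([ 446.9219, -366.5444]), array([67.6904, 24.0239]), np.float32(0.27397114)) [ 0.4474 -0.3663  0.0416] 67
ball [0.4922 0.2532 0.1302] 0.13723604914517362 24
pin 0.83 [[0.6391 0.1275 0.096 ]]
pin 0.48 [[0.8441 0.0056 0.096 ]]
lev 0.47 [[0.4793 0.2696 0.125 ]]
```

View pics/c.png

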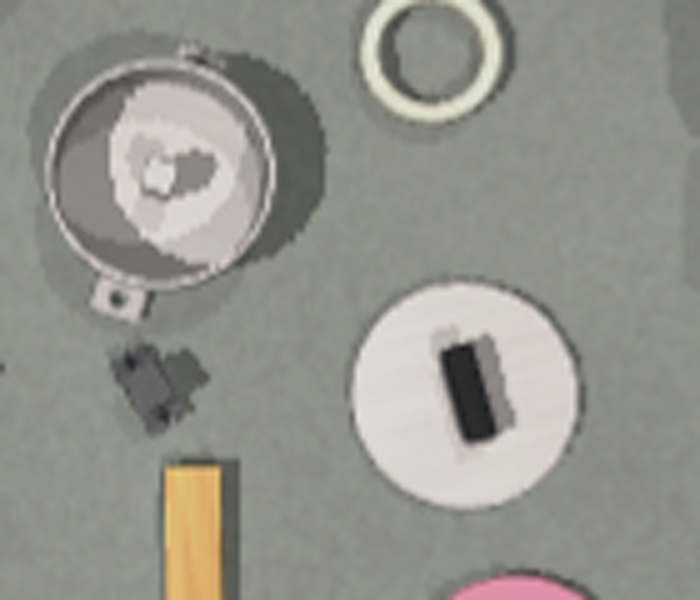

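In the crop, the pale aluminium lid is at (465,395) with its bar handle; the pink rim below it is the decoy. The bowl post is at (160,175), its ears at (115,300) and (200,52), and the block stands upright at (150,385). I'm now planning the move over the bowl.

```bash
cat > go.py <<'E'
# usage: go.py x y z yangle [step_mm]: rows from the present pose to a world target (tool down)
from m import *
import sys
def plan(x,y,z,a,step=45):
    T,o=pose(); d=np.array([x,y,z])-T[:3,3]
    cur=np.arctan2(T[1,1],T[0,1]); da=(a-cur+np.pi/2)%np.pi-np.pi/2
    n=int(max(np.ceil(np.linalg.norm(d)*1000/step),np.ceil(abs(da)/.14),1))
    print('n',n,'turn/row %.4f'%(-da/n),'q6 %.2f'%o['qpos'][5],'F',np.array(o['contact_force']),'w %.4f'%o['gripper_width'])
    for i in range(n):
        c=cur+da*i/n; R=np.array([[-np.sin(c)*-1,np.cos(c),0],[-np.cos(c),np.sin(c),0],[0,0,-1]])
        print((R.T@d/n*1000).round(1).tolist(),end=', ')
    print()
if __name__=='__main__': plan(*map(float,sys.argv[1:]))
E
python3 - <<'E'
from m import *
p=shot('wrist');print(p['tool_from_camera'],p['f'])
E
python3 go.py .56 -.13 .30 1.23 48
```

```text
[[-0.0018 -0.9468 -0.3218  0.0835]
 [ 1.     -0.0016 -0.001  -0.001 ]
 [ 0.0004 -0.3218  0.9468 -0.1433]
 [ 0.      0.      0.      1.    ]] 310.44870635818006
n 18 turn/row 0.0066 q6 -0.12 F [-0.0641 -0.9453 -0.3477] w 0.0851
[31.9, -34.9, -3.8], [32.2, -34.7, -3.8], [32.4, -34.5, -3.8], [32.6, -34.3, -3.8], [32.8, -34.1, -3.8], [33.1, -33.8, -3.8], [33.3, -33.6, -3.8], [33.5, -33.4, -3.8], [33.7, -33.2, -3.8], [34.0, -33.0, -3.8], [34.2, -32.7, -3.8], [34.4, -32.5, -3.8], [34.6, -32.3, -3.8], [34.8, -32.1, -3.8], [35.0, -31.8, -3.8], [35.2, -31.6, -3.8], [35.4, -31.4, -3.8], [35.7, -31.1, -3.8],
```

```bash
sed -i 's/\[\[-np.sin(c)\*-1,np.cos(c),0\],\[-np.cos(c),np.sin(c),0\]/[[-np.sin(c),np.cos(c),0],[np.cos(c),np.sin(c),0]/' go.py; python3 go.py .56 -.14 .30 1.23 48
```

```text
n 18 turn/row 0.0066 q6 -0.12 F [-0.0641 -0.9453 -0.3477] w 0.0851
[-32.1, -35.5, -3.8], [-32.3, -35.3, -3.8], [-32.5, -35.0, -3.8], [-32.8, -34.8, -3.8], [-33.0, -34.6, -3.8], [-33.2, -34.4, -3.8], [-33.4, -34.2, -3.8], [-33.7, -33.9, -3.8], [-33.9, -33.7, -3.8], [-34.1, -33.5, -3.8], [-34.3, -33.3, -3.8], [-34.6, -33.0, -3.8], [-34.8, -32.8, -3.8], [-35.0, -32.6, -3.8], [-35.2, -32.4, -3.8], [-35.4, -32.1, -3.8], [-35.6, -31.9, -3.8], [-35.8, -31.6, -3.8],
```

Emit:
send_rows --grip '[1,1,1,1,1,1,1,1,1,1]' --pt "-32 -35 -4" --pt "-32 -35 -4" --pt "-33 -35 -4" --pt "-33 -35 -4" --pt "-33 -35 -4" --pt "-33 -34 -4" --pt "-33 -34 -4" --pt "-34 -34 -4" --pt "-34 -34 -4" --pt "-34 -33 -4" --turn '[0.007,0.007,0.007,0.007,0.007,0.007,0.007,0.007,0.007,0.007]' --squeeze 70

```text
time: 3.05
eef_pos: [0.3723, 0.1918, 0.2719]
orientation: [0.145, 0.989, 0.0, 0.001]
contact_force: [0.9, 0.1, -0.2]
gripper_width: 0.0853
gripper_force: 0.0
```

Emit:
send_rows --grip '[1,1,1,1,1,1,1,1,1,1]' --pt "-34 -33 -4" --pt "-35 -33 -4" --pt "-35 -33 -4" --pt "-35 -33 -4" --pt "-35 -32 -4" --pt "-35 -32 -4" --pt "-36 -32 -4" --pt "-36 -32 -4" --pt "0 0 0" --pt "0 0 0" --turn '[0.007,0.007,0.007,0.007,0.007,0.007,0.007,0.007,0,0]'

```text
time: 4.05
eef_pos: [0.558, -0.1418, 0.3029]
orientation: [0.174, 0.985, 0.0, -0.001]
contact_force: [0.1, 0.6, 0.2]
gripper_width: 0.0853
gripper_force: 0.0
```

```bash
cat > look.py <<'E'
from m import *
p=shot('wrist'); X=cloud(p); T,o=pose(); print('tcp',T[:3,3],'yang',np.arctan2(T[1,1],T[0,1]),'t',o['time'],'F',np.array(o['contact_force']))
E
python3 - <<'E'
from look import *
P=sel(X,(.6,-.15),.1,.061,.070);print('rim',circ(P),len(P))
P=sel(X,(.6,-.15),.03,.046,.058);print('post',rect(P),P.mean(0),len(P))
P=sel(X,(.6,-.15),.13,.006,.014);P=P[np.hypot(P[:,0]-.6,P[:,1]+.15)>.083]
for s in(1,-1):
    Q=P[(P[:,0]-.6)*s>0]; print('ear',len(Q),rect(Q) if len(Q)>5 else 0)
P=sel(X,(.455,-.138),.04,.036,.05);print('boss',rect(P),len(P)) if len(P) else 0
P=sel(X,(.455,-.138),.04,.006,.05);print('blk',rect(P),len(P)) if len(P) else 0
P=sel(X,(.441,-.362),.06,.038,.05);print('handle',rect(P),len(P)) if len(P)>5 else 0
for k in('bowl_post','bowl','block'):
    for m in finder.tip_of(k,p)[:2]: print(k,m['score'],np.array(m['centre'])*PX,at_z(p,np.array(m['centre'])*PX,{'bowl_post':.052,'bowl':0,'block':0}[k]))
save(p,'d.png',None,1.5)
E
```

```text
tcp [ 0.5578 -0.1408  0.303 ] yang 1.2226787109119532 t 4.1 F [-0.0193  0.5775  0.8503]
rim (array([ 0.5995, -0.1509]), np.float64(0.07737180780202936)) 1333
post (array([ 599.2654, -150.8842]), array([20.1461, 21.0422]), np.float32(-0.34401044)) [ 0.5988 -0.1507  0.0522] 259
ear 0 0
ear 400 (array([ 499.8669, -120.4243]), array([60.983 , 39.5912]), np.float32(0.09723619))
boss (array([ 451.8397, -138.2736]), array([30.3043, 28.4957]), np.float32(0.5222168)) 607
blk (array([ 451.8051, -138.2456]), array([60.9251, 28.403 ]), np.float32(0.50411993)) 1078
handle (array([ 441.2586, -362.8558]), array([69.845 , 23.0551]), np.float32(0.24128066)) 943
bowl 0.92 [262.5024 171.1872] [[ 0.602  -0.1478  0.    ]]
block 0.63 [231.0144  70.6944] [[ 0.4542 -0.1401  0.    ]]
```

View pics/d.png

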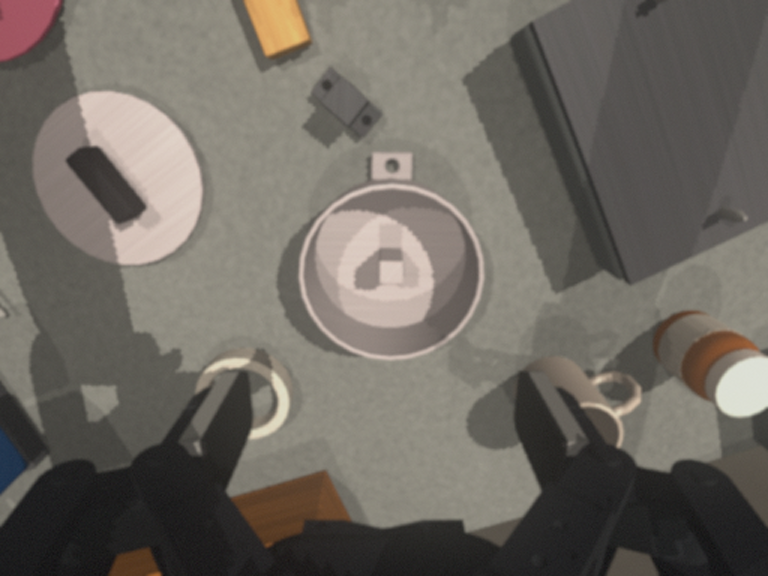

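The wrist view at 768x576 shows the bowl post at (391,270), the near ear hole at (391,165), the block at (345,105) and the lid at (117,178). The sizes from depth match the given ones. I'll go down on the post.

```bash
python3 - <<'E'
from look import *
h=at_z(p,[391/1.5,165/1.5],.010)[0]; print(h, np.arctan2(-.1509-h[1],.5995-h[0]),np.hypot(-.1509-h[1],.5995-h[0]))
E
python3 go.py .5995 -.1509 .12 1.227 45;python3 go.py .5995 -.1509 .024 1.227 45
```

```text
tcp [ 0.5576 -0.1397  0.3036] yang 1.2245872195566583 t 4.3 F [0.4547 0.0077 0.5123]
[ 0.5163 -0.1183  0.01  ] -0.3731225735069765 0.08938281061305742
n 5 turn/row -0.0005 q6 -1.60 F [0.4547 0.0077 0.5123] w 0.0854
[-8.6, 0.7, 36.7], [-8.6, 0.7, 36.7], [-8.6, 0.7, 36.7], [-8.6, 0.7, 36.7], [-8.6, 0.7, 36.7], 
n 7 turn/row -0.0003 q6 -1.60 F [0.4547 0.0077 0.5123] w 0.0854
[-6.2, 0.5, 39.9], [-6.2, 0.5, 39.9], [-6.2, 0.5, 39.9], [-6.2, 0.5, 39.9], [-6.2, 0.5, 39.9], [-6.2, 0.5, 39.9], [-6.2, 0.5, 39.9],
```

Emit:
send_rows --grip '[1,0.8,0.8,0.8,0.8,0.8,0.8,0.8,0.8,0.8]' --pt "-11 1 37" --pt "-11 1 37" --pt "-11 1 37" --pt "-10 0 37" --pt "0 0 37" --pt "0 0 33" --pt "0 0 30" --pt "0 0 20" --pt "0 0 12" --pt "0 0 0" --turn '[0,0,0,0,0,0,0,0,0,0]'

```text
time: 5.3
eef_pos: [0.5981, -0.1516, 0.0217]
orientation: [0.173, 0.985, 0.0, -0.002]
contact_force: [-0.2, 0.1, -0.1]
gripper_width: 0.0683
gripper_force: 0.0
```

Emit:
send_rows --grip '[0,0,0,0,0,0,0]' --pt "0 0 0" --pt "0 0 0" --pt "0 0 0" --pt "0 0 0" --pt "0 0 0" --pt "0 0 0" --pt "0 0 0" --turn '[0,0,0,0,0,0,0]'

```text
time: 6.0
eef_pos: [0.601, -0.1529, 0.0255]
orientation: [0.173, 0.985, 0.0, 0.002]
contact_force: [-0.8, 1.6, 6.9]
gripper_width: 0.0207
gripper_force: 71.7
```

Run:
```python
from look import *
```

```text
tcp [ 0.601  -0.153   0.0255] yang 1.2228093085910572 t 6.05 F [0.5358 3.1257 6.0396]
```

The grasp holds at 21 mm. I'll lift to a hover from which the pins also show.

```bash
python3 go.py .55 -.12 .30 1.227 45
```

```text
n 7 turn/row -0.0006 q6 -1.59 F [0.5358 3.1257 6.0396] w 0.0210
[8.4, 1.9, -39.2], [8.4, 1.9, -39.2], [8.4, 2.0, -39.2], [8.4, 2.0, -39.2], [8.4, 2.0, -39.2], [8.4, 2.0, -39.2], [8.4, 2.0, -39.2],
```

Emit:
send_rows --grip '[0,0,0,0,0,0,0,0,0,0]' --pt "0 0 -15" --pt "0 0 -30" --pt "8 2 -40" --pt "8 2 -40" --pt "9 2 -40" --pt "9 2 -40" --pt "9 2 -40" --pt "15 4 -30" --pt "0 0 0" --pt "0 0 0" --turn '[0,0,0,0,0,0,0,0,0,0]'

```text
time: 7.05
eef_pos: [0.5493, -0.1199, 0.2979]
orientation: [0.173, 0.985, -0.0, 0.0]
contact_force: [-0.5, -0.1, -6.0]
gripper_width: 0.021
gripper_force: 70.4
```

Run:
```python
from look import *
z0=T[2,3]
for m in finder.tip_of('pin_tip',p)[:5]: print('pin',m['score'],np.array(m['centre'])*PX,at_z(p,np.array(m['centre'])*PX,.096))
for c in((.462,.105),(.639,.1275)):
    P=sel(X,c,.02,.078,.105);print('pin cloud',P.mean(0) if len(P) else 0,len(P), P[P[:,2]>.09].mean(0) if len(P) else 0)
P=sel(X,(.55,.11),.25,.067,.073);print('deck',rect(P),len(P),np.median(P[:,2]))
P=sel(X,T[:2,3],.03,z0+.015,z0+.04);print('post',rect(P) if len(P)>5 else 0,len(P))
c=T[:2,3];P=sel(X,c,.1,z0+.034,z0+.045);print('rim',circ(P) if len(P) else 0,len(P),P[:,2].mean())
save(p,'e.png',None,1.5)
```

```text
tcp [ 0.5488 -0.1198  0.2959] yang 1.222832499125594 t 7.1 F [-0.9053 -0.7985 -5.4968]
pin 0.57 [482.816  156.5184] [[0.6364 0.1285 0.096 ]]
pin cloud [0.463  0.1021 0.0888] 135 [0.463  0.1029 0.0939]
pin cloud [0.6378 0.125  0.0879] 107 [0.6384 0.1255 0.0935]
deck (array([607.183 , 123.1312]), array([343.2552, 180.6094]), np.float32(0.12799035)) 24085 0.07059270015735364
post (array([ 548.1305, -120.7072]), array([48.4707, 23.3812]), np.float32(1.2164657)) 4675
rim (array([ 0.5394, -0.1177]), np.float64(0.06925546066664443)) 12546 0.3366143932805631
```

View pics/e.png

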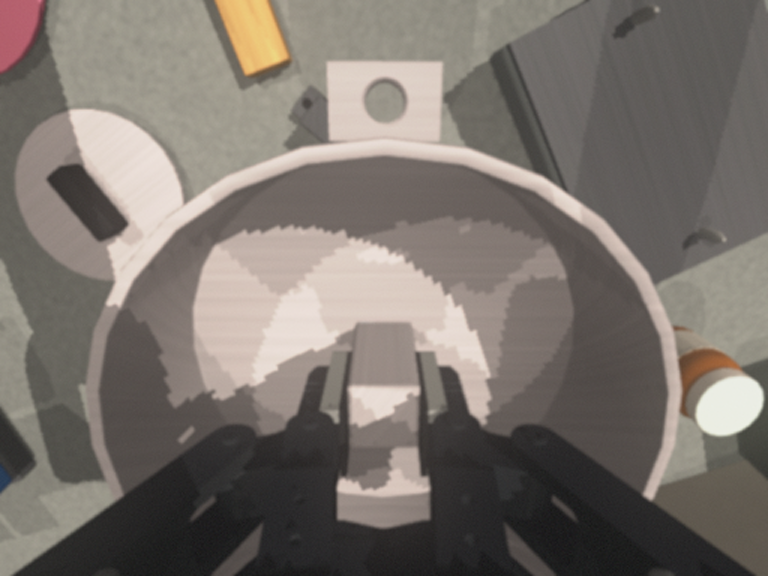

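The wrist view shows the bowl held level by the post, the near ear hole at (385,100) and the pins at (637,20) and (705,237). Next I'll get the hole's pose in the tool frame.

Run:
```python
from look import *
Ti=np.linalg.inv(T)
g=p['color'][50:92,235:280].astype(np.uint8); g=cv2.cvtColor(g,cv2.COLOR_RGB2GRAY)
_,b=cv2.threshold(g,0,255,cv2.THRESH_OTSU+cv2.THRESH_BINARY_INV)
n,l,s,c=cv2.connectedComponentsWithStats(b[4:-4,4:-4]); 
for i in range(1,n):
    if s[i][4]>150: print(s[i],c[i]+[239,54])
L=X@Ti[:3,:3].T+Ti[:3,3]
E_=L[45:90,222:292].reshape(-1,3); E_=E_[(E_[:,2]<.03)&(E_[:,2]>0)]; print('ear top z tool',np.median(E_[:,2]),'y range',np.percentile(E_[:,1],[1,99]),'x max',np.percentile(E_[:,0],99))
zt=np.median(E_[:,2])
for uv in([257,66.7],[256.5,66.7]):
    h=at_z(p,uv,T[2,3]-zt)[0]; print('hole tool',Ti[:3,:3]@h+Ti[:3,3])
```

```text
tcp [ 0.5486 -0.1197  0.2947] yang 1.2226920022777985 t 7.2 F [ 0.7135  0.5171 -5.4569]
[  3   0  30  28 689] [256.5298  66.8534]
ear top z tool 0.014266291916168294 y range [-0.0169  0.0159] x max 0.09988618954357188
hole tool [ 0.0903 -0.0003  0.0148]
hole tool [ 0.0903 -0.0005  0.0148]
```

```bash
python3 go.py .551 .114 .15 1.70 46
```

```text
n 6 turn/row -0.0796 q6 -1.57 F [ 0.7135  0.5171 -5.4569] w 0.0204
[12.9, 36.8, 24.1], [10.0, 37.7, 24.1], [6.9, 38.3, 24.1], [3.9, 38.8, 24.1], [0.8, 39.0, 24.1], [-2.3, 38.9, 24.1],
```

Emit:
send_rows --grip '[0,0,0,0,0,0,0,0,0,0]' --pt "6 18 5" --pt "12 35 20" --pt "10 38 20" --pt "7 38 24" --pt "4 39 25" --pt "1 39 25" --pt "-2 27 15" --pt "0 0 10" --pt "0 0 0" --pt "0 0 0" --turn '[0,-0.08,-0.08,-0.08,-0.08,-0.08,-0.077,0,0,0]'

```text
time: 8.2
eef_pos: [0.552, 0.1185, 0.1533]
orientation: [-0.064, 0.998, -0.0, -0.001]
contact_force: [0.2, -0.4, -4.2]
gripper_width: 0.0208
gripper_force: 70.3
```

```bash
python3 - <<'E'
from look import *
Ti=np.linalg.inv(T)
for q in((.463,.1025,.096),(.638,.1255,.096)): print('pin tool',Ti[:3,:3]@np.array(q)+Ti[:3,3], proj(p,np.array(q)))
save(p,'f.png',(180,10,380,130),4)
for m in finder.tip_of('pin_tip',p)[:5]: print('pin',m['score'],np.array(m['centre'])*PX,at_z(p,np.array(m['centre'])*PX,.096))
E
python3 go.py .551 .114 .15 1.70 46
```

```text
tcp [0.5526 0.1184 0.1544] yang 1.6984253598415273 t 8.25 F [ 0.3222 -0.4437 -4.1484]
pin tool [ 0.0909 -0.0043  0.0584] [[249.1792  70.7909]]
pin tool [-0.0856 -0.0038  0.0584] [[251.595  308.5181]]
n 1 turn/row -0.0018 q6 -1.62 F [ 0.9751 -0.4722 -4.4777] w 0.0209
[2.5, -4.1, 5.0],
```

View pics/f.png

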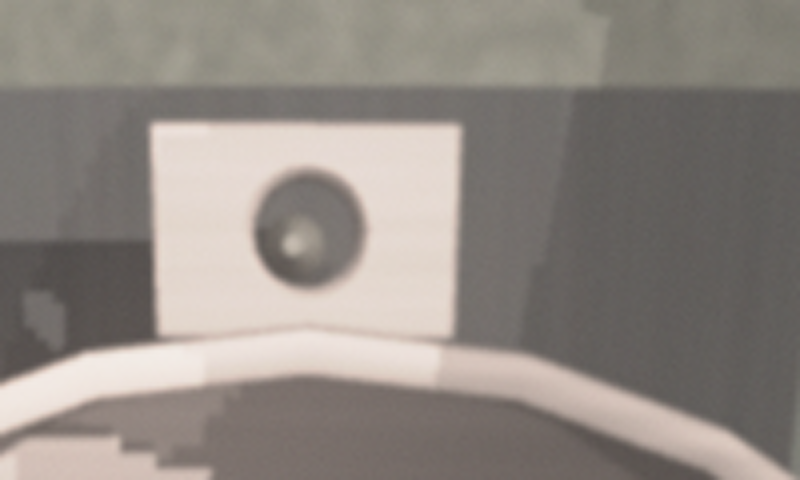

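In the crop, the pin tip at (297,242) shows through the ear hole, whose centre is at (310,230). I'll work out the offset between them.

Run:
```python
from look import *
Ti=np.linalg.inv(T); t=lambda h:Ti[:3,:3]@h+Ti[:3,3]
hz=T[2,3]-.0145
print('hole',t(at_z(p,[257.5,67.5],hz)[0]),'pin',t(at_z(p,[254.25,70.5],.096)[0]), at_z(p,[254.25,70.5],.096))
P=sel(X,(.55,.11),.3,.066,.074);P=P[P[:,0]<.47]; 
# deck near edge line (x=-115 side): 
D=p['z_map']; 
ed=[]
for y in np.arange(.03,.19,.005):
    Q=P[np.abs(P[:,1]-y)<.003]
    if len(Q)>5: ed.append((y,Q[:,0].min()))
ed=np.array(ed);k=np.polyfit(ed[:,0],ed[:,1],1);print('edge slope->yaw',-np.arctan(k[0]),len(ed),np.std(ed[:,1]-np.polyval(k,ed[:,0])),'deck z',np.median(P[:,2]))
g=cv2.cvtColor(p['color'],cv2.COLOR_RGB2GRAY)
```

```text
tcp [0.5531 0.1184 0.1553] yang 1.698270582300056 t 8.35 F [-0.1243 -0.3146 -3.1268]
hole [0.0904 0.0002 0.0143] pin [ 0.0906 -0.0015  0.0592] [[0.4635 0.1054 0.096 ]]
edge slope->yaw 0.12468627588513348 32 0.0001723337055048765 deck z 0.0707038502575181
```

Emit:
send_rows --grip '[0,0,0,0,0,0,0]' --pt "0 -2 8" --pt "0 0 10" --pt "0 0 8" --pt "0 0 8" --pt "0 0 6" --pt "0 0 6" --pt "0 0 0" --turn '[0,0,0,0,0,0,0]'

```text
time: 9.05
eef_pos: [0.5518, 0.1174, 0.107]
orientation: [-0.065, 0.998, -0.0, -0.001]
contact_force: [-0.5, 0.4, -4.1]
gripper_width: 0.0211
gripper_force: 70.4
```

Emit:
send_rows --grip '[0,0,0,0,0]' --pt "0 0 5" --pt "0 0 4" --pt "0 0 3" --pt "0 0 2" --pt "0 0 0" --turn '[0,0,0,0,0]'

```text
time: 9.55
eef_pos: [0.5529, 0.1174, 0.0955]
orientation: [-0.065, 0.998, -0.0, 0.0]
contact_force: [-3.3, -0.7, 1.9]
gripper_width: 0.0207
gripper_force: 71.3
```

Emit:
send_rows --grip '[0.3,0.5,0.7,0.7,0.7,0.8,0.8,0.8]' --pt "0 0 0" --pt "0 0 0" --pt "0 0 -5" --pt "0 0 -25" --pt "0 0 -45" --pt "0 0 -45" --pt "0 0 -30" --pt "0 0 0" --turn '[0,0,0,0,0,0,0,0]'

```text
time: 10.35
eef_pos: [0.5558, 0.1177, 0.252]
orientation: [-0.065, 0.998, 0.0, 0.006]
contact_force: [0.8, -0.4, 0.9]
gripper_width: 0.0682
gripper_force: 0.0
```

```bash
python3 - <<'E'
from look import *
P=sel(X,(.552,.117),.1,.125,.145);print('rim',circ(P),P[:,2].mean(),len(P)); A=np.c_[P[:,:2],np.ones(len(P))];print('tilt',np.linalg.lstsq(A,P[:,2],rcond=None)[0])
P=sel(X,(.552,.117),.03,.112,.13);print('post',rect(P),np.median(P[:,2]),len(P))
Q=X[near(X,(.464,.105),.02)&(X[...,2]<.11)];h=Q[np.abs(Q[:,2]-.08)<.004];print('ear z',np.median(h[:,2]),len(h),'pin top',np.percentile(Q[:,2],99))
d=sel(X,(.55,.11),.3,.066,.074);print('deck',np.median(d[:,2]))
save(p,'g.png',None,1.5)
E
python3 go.py .4518 -.1383 .14 .506 46
```

```text
tcp [0.5544 0.1175 0.2485] yang 1.7000269942548174 t 10.4 F [-0.3237 -0.1323 -0.5912]
rim (array([0.5512, 0.1162]), np.float64(0.07672373028302464)) 0.13333103686426367 3935
tilt [-0.02   -0.0022  0.1447]
post (array([551.2701, 116.2112]), array([22.202 , 21.3958]), np.float32(0.12442592)) 0.12233239895898779 606
ear z 0.08068319373485897 850 pin top 0.09656837606224594
deck 0.07070123319381144
n 9 turn/row 0.1327 q6 -1.62 F [-0.3237 -0.1323 -0.5912] w 0.0682
[15.0, -26.7, 12.1], [11.3, -28.5, 12.1], [7.4, -29.7, 12.1], [3.4, -30.4, 12.1], [-0.6, -30.6, 12.1], [-4.7, -30.3, 12.1], [-8.6, -29.4, 12.1], [-12.4, -28.0, 12.1], [-16.0, -26.1, 12.1],
```

View pics/g.png

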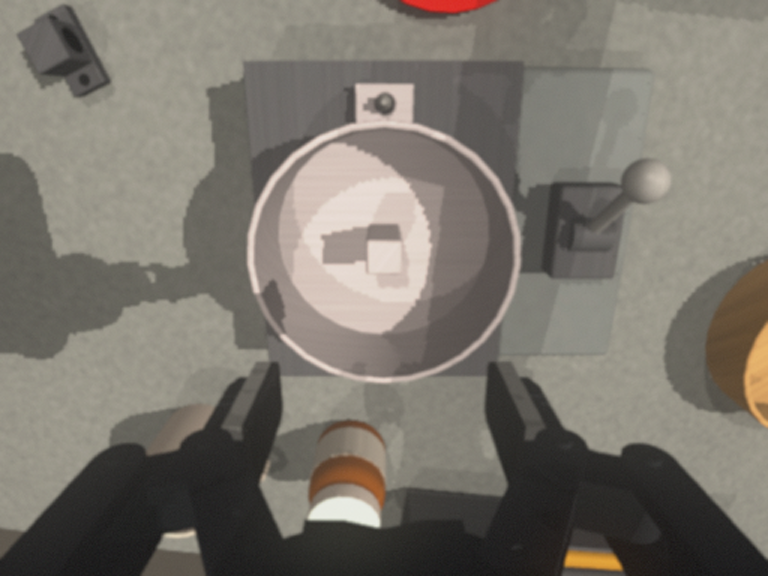

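In the view at 768x576, the bowl is seated: the pin stands through the near ear at (385,102), the ear top is 10 mm and the post top 52 mm above the deck. The lever ball is at (647,180). On to the block.

Emit:
send_rows --grip '[0.8,0.8,0.8,0.8,0.8,0.8,0.8,0.8,0.8,0.8]' --pt "15 -27 6" --pt "11 -29 8" --pt "7 -30 12" --pt "3 -30 14" --pt "-1 -31 14" --pt "-5 -30 14" --pt "-9 -29 14" --pt "-12 -28 14" --pt "-16 -26 14" --pt "0 0 0" --turn '[0.133,0.133,0.133,0.133,0.133,0.133,0.133,0.132,0.132,0]'

```text
time: 11.4
eef_pos: [0.4485, -0.1404, 0.1302]
orientation: [0.51, 0.86, -0.001, -0.003]
contact_force: [0.2, -0.3, -0.3]
gripper_width: 0.0684
gripper_force: 0.0
```

```bash
python3 - <<'E'
from look import *
P=sel(X,(.452,-.138),.03,.036,.05);print('boss',rect(P),len(P)) if len(P)>5 else 0
P=sel(X,(.452,-.138),.045,.006,.05);print('blk',rect(P),len(P)) if len(P)>5 else 0
E
python3 go.py .4518 -.1383 .017 .506 46
```

```text
tcp [ 0.4497 -0.1394  0.1315] yang 0.5027581675430244 t 11.45 F [ 0.686  -0.5532 -0.9345]
boss (array([ 451.7133, -137.8641]), array([29.801 , 28.2985]), np.float32(0.5022134)) 1306
blk (array([ 451.8775, -137.8607]), array([59.9839, 28.4274]), np.float32(0.51290137)) 2610
n 3 turn/row -0.0011 q6 -0.96 F [ 0.686  -0.5532 -0.9345] w 0.0683
[-0.0, 0.8, 38.2], [-0.0, 0.8, 38.2], [-0.0, 0.8, 38.2],
```

Emit:
send_rows --grip '[0.6,0.55,0.55,0.55,0.55,0,0,0,0,0]' --pt "0 2 30" --pt "0 0 35" --pt "0 0 30" --pt "0 0 18" --pt "0 0 0" --pt "0 0 0" --pt "0 0 0" --pt "0 0 0" --pt "0 0 0" --pt "0 0 0" --turn '[0,0,0,0,0,0,0,0,0,0]'

```text
time: 12.45
eef_pos: [0.4544, -0.1383, 0.0224]
orientation: [0.508, 0.861, 0.0, 0.001]
contact_force: [0.2, 1.7, 2.3]
gripper_width: 0.0287
gripper_force: 72.5
```

```bash
python3 go.py .4518 -.1383 .20 .506 46
python3 - <<'E'
import numpy as np
print(np.array([.552,.1167])+.046*np.array([np.sin(.126),-np.cos(.126)]))
E
```

```text
n 4 turn/row -0.0003 q6 -0.96 F [0.2463 1.6808 2.3431] w 0.0287
[0.3, -0.6, -44.4], [0.3, -0.6, -44.4], [0.3, -0.6, -44.4], [0.3, -0.6, -44.4], 
[0.55778068 0.07106467]
```

Emit:
send_rows --grip '[0,0,0,0,0,0]' --pt "0 0 -10" --pt "0 0 -30" --pt "0 0 -45" --pt "0 0 -45" --pt "0 0 -45" --pt "0 0 -10" --turn '[0,0,0,0,0,0]'

```text
time: 13.05
eef_pos: [0.4561, -0.1397, 0.2133]
orientation: [0.508, 0.861, 0.0, 0.006]
contact_force: [1.0, -0.7, -3.6]
gripper_width: 0.0279
gripper_force: 72.0
```

```bash
python3 - <<'E'
from look import *
Ti=np.linalg.inv(T);L=X@Ti[:3,:3].T+Ti[:3,3]
m=(np.abs(L[...,0])<.03)&(np.abs(L[...,1])<.04)&(L[...,2]<.04)&(L[...,2]>-.04); A=L[m]; print(len(A))
f=A[(A[:,2]>.004)&(A[:,2]<.016)]; print('foot top z in tool',np.percentile(f[:,2],[10,50,90]),len(f),'y',np.percentile(f[:,1],[1,99]),'x',np.percentile(f[:,0],[1,99]))
E
python3 go.py .5578 .071 .20 .126 46
```

```text
tcp [ 0.4557 -0.1394  0.212 ] yang 0.504962790640412 t 13.1 F [ 1.0755 -0.5209 -2.3004]
9388
foot top z in tool [0.0073 0.0086 0.0134] 1953 y [-0.0304  0.0287] x [-0.0026  0.0144]
n 6 turn/row 0.0632 q6 -0.96 F [ 1.0755 -0.5209 -2.3004] w 0.0286
[22.5, 31.9, 2.0], [24.4, 30.4, 2.0], [26.3, 28.8, 2.0], [28.1, 27.1, 2.0], [29.7, 25.2, 2.0], [31.2, 23.3, 2.0],
```

Emit:
send_rows --grip '[0,0,0,0,0,0,0,0]' --pt "12 16 0" --pt "22 30 0" --pt "25 30 0" --pt "27 29 2" --pt "28 27 3" --pt "30 25 3" --pt "18 10 2" --pt "0 0 0" --turn '[0,0.063,0.063,0.063,0.063,0.063,0.063,0]'

```text
time: 13.9
eef_pos: [0.5493, 0.0772, 0.1922]
orientation: [0.66, 0.752, -0.002, -0.003]
contact_force: [0.4, -0.2, -3.9]
gripper_width: 0.0285
gripper_force: 71.8
```

```bash
python3 - <<'E'
from look import *
P=sel(X,(.552,.117),.095,.127,.142);print('rim',circ(P),len(P)) if len(P)>50 else 0
P=sel(X,(.552,.117),.03,.112,.128);print('post',rect(P),len(P)) if len(P)>5 else 0
E
python3 go.py .5578 .071 .098 .126 46
```

```text
tcp [0.5491 0.0758 0.1927] yang 0.12983324254941572 t 13.95 F [ 0.1145 -0.7935 -3.9643]
rim (array([0.5516, 0.1168]), np.float64(0.07666386669281972)) 6162
post (array([552.0042, 116.6299]), array([21.8354, 22.6447]), np.float32(-1.4398712)) 1026
n 3 turn/row 0.0013 q6 -0.13 F [ 0.1145 -0.7935 -3.9643] w 0.0284
[-1.9, 2.7, 31.6], [-1.9, 2.7, 31.6], [-1.9, 2.7, 31.6],
```

Emit:
send_rows --grip '[0,0,0,0,0,0,0,0]' --pt "-6 8 5" --pt "0 0 25" --pt "0 0 25" --pt "0 0 18" --pt "0 0 12" --pt "0 0 7" --pt "0 0 3" --pt "0 0 0" --turn '[0,0,0,0,0,0,0,0]'

```text
time: 14.75
eef_pos: [0.5598, 0.0696, 0.1016]
orientation: [0.661, 0.75, 0.0, 0.0]
contact_force: [-0.6, -0.2, -4.6]
gripper_width: 0.0282
gripper_force: 71.9
```

Emit:
send_rows --grip '[0,0,0,0]' --pt "0 0 3" --pt "0 0 2" --pt "0 0 0" --pt "0 0 0" --turn '[0,0,0,0]'

```text
time: 15.15
eef_pos: [0.5603, 0.07, 0.0974]
orientation: [0.661, 0.751, 0.001, 0.001]
contact_force: [-0.4, -0.3, -1.2]
gripper_width: 0.0286
gripper_force: 72.3
```

Force is dropping off, so the block has touched the floor. I'll release gently, back off and look.

Emit:
send_rows --grip '[0,0.4,0.5,0.5,0.5,0.5,0.5,0.8,0.8]' --pt "0 0 1" --pt "0 0 0" --pt "0 0 0" --pt "0 0 -5" --pt "0 0 -30" --pt "0 0 -45" --pt "0 0 -45" --pt "0 0 -30" --pt "0 0 0" --turn '[0,0,0,0,0,0,0,0,0]'

```text
time: 16.05
eef_pos: [0.5625, 0.07, 0.2576]
orientation: [0.661, 0.751, 0.004, 0.004]
contact_force: [1.2, 0.2, 0.4]
gripper_width: 0.0678
gripper_force: 0.0
```

```bash
python3 - <<'E'
from look import *
P=sel(X,(.56,.07),.032,.108,.125);print('boss',rect(P),np.median(P[:,2]),len(P))
P=sel(X,(.552,.117),.03,.118,.128);print('post',rect(P),np.median(P[:,2]),len(P))
P=sel(X,(.552,.117),.095,.127,.142);print('rim',circ(P),np.median(P[:,2]),len(P))
for m in finder.masks_of('block',p)[:2]: Q=X[m['pixels']];Q=Q[~np.isnan(Q[:,0])];print(m['score'],rect(Q),np.percentile(Q[:,2],[2,50,98]))
P=sel(X,(.441,-.362),.06,.038,.05);print('handle',rect(P),len(P)) if len(P)>5 else 0
E
python3 go.py .4415 -.3628 .16 1.815 46
```

```text
tcp [0.5611 0.07   0.2541] yang 0.12697035734275894 t 16.1 F [-0.179  -0.9225 -0.5215]
boss (array([562.5647,  63.2698]), array([40.0429, 43.0203]), np.float32(-1.4415287)) 0.11749730102321387 1225
post (array([551.4974, 116.8274]), array([21.2416, 22.0428]), np.float32(-1.4404199)) 0.12257813048479232 614
rim (array([0.5516, 0.1167]), np.float64(0.0767038794343711)) 0.13498942338183387 4182
0.86 (array([559.5046,  68.6688]), array([59.472 , 31.9731]), np.float32(0.13610756)) [0.0804 0.1096 0.1188]
n 11 turn/row 0.1321 q6 -0.13 F [-0.7902 -0.3478 -0.7235] w 0.0683
[-37.7, -15.7, 8.3], [-39.4, -10.6, 8.3], [-40.4, -5.3, 8.3], [-40.8, 0.1, 8.3], [-40.4, 5.5, 8.3], [-39.3, 10.7, 8.3], [-37.6, 15.8, 8.3], [-35.2, 20.7, 8.3], [-32.1, 25.1, 8.3], [-28.6, 29.1, 8.3], [-24.5, 32.6, 8.3],
```

The block lies flat (boss top at 117.5 mm), centred 46 mm from the post. Now the lid.

Emit:
send_rows --grip '[0.8,0.8,0.8,0.8,0.8,0.8,0.8,0.8,0.8,0.8]' --pt "-38 -16 4" --pt "-39 -11 6" --pt "-40 -5 8" --pt "-41 0 8" --pt "-40 6 8" --pt "-39 11 8" --pt "-38 16 8" --pt "-35 21 8" --pt "-32 25 8" --pt "-29 29 8" --turn '[0.132,0.132,0.132,0.132,0.132,0.132,0.132,0.132,0.132,0.132]'

```text
time: 17.15
eef_pos: [0.4507, -0.3239, 0.1734]
orientation: [0.983, 0.185, -0.001, -0.002]
contact_force: [1.3, 0.5, -0.3]
gripper_width: 0.0685
gripper_force: 0.0
```

Emit:
send_rows --grip '[0.7,0.7,0.7]' --pt "-24 33 8" --pt "0 0 0" --pt "0 0 0" --turn '[0.132,0,0]'

```text
time: 17.45
eef_pos: [0.4411, -0.3624, 0.1657]
orientation: [0.993, 0.122, -0.001, -0.002]
contact_force: [0.4, 0.9, 1.3]
gripper_width: 0.06
gripper_force: 0.0
```

```bash
python3 - <<'E'
from look import *
P=sel(X,(.441,-.362),.06,.038,.05);print('handle',rect(P),P[:,2].mean(),len(P)) if len(P)>5 else 0
P=sel(X,(.441,-.362),.1,.008,.02);print('disc',rect(P),np.median(P[:,2]),len(P)) if len(P)>5 else 0
u=P if len(P)<6 else proj(p,np.array([.441,-.362,.014])); print(u, p['color'][int(u[0,1])-4:int(u[0,1])+60:20,int(u[0,0])+20].tolist())
E
python3 go.py .4415 -.3628 .02 1.815 46
```

```text
tcp [ 0.4417 -0.3619  0.1665] yang -1.324433425704933 t 17.5 F [-0.1796  0.3374 -1.0098]
handle (array([ 443.0678, -364.1904]), array([68.4936, 21.1866]), np.float32(0.23368588)) 0.04425122010811074 1772
disc (array([ 441.6516, -363.7386]), array([158.4429, 158.1538]), np.float32(0.56175756)) 0.014718057454458755 17996
[[255.0049 168.6057]] [[158, 144, 136], [155, 143, 136], [228, 216, 207], [227, 216, 207]]
n 4 turn/row 0.0005 q6 0.51 F [-0.1796  0.3374 -1.0098] w 0.0597
[-0.1, 0.2, 36.6], [-0.1, 0.2, 36.6], [-0.1, 0.2, 36.6], [-0.1, 0.2, 36.6],
```

Emit:
send_rows --grip '[0.6,0.6,0.6,0.6,0.6,0.6,0,0,0,0]' --pt "0 1 30" --pt "0 0 40" --pt "0 0 40" --pt "0 0 25" --pt "0 0 10" --pt "0 0 0" --pt "0 0 0" --pt "0 0 0" --pt "0 0 0" --pt "0 0 0" --turn '[0,0,0,0,0,0,0,0,0,0]'

```text
time: 18.5
eef_pos: [0.444, -0.365, 0.0259]
orientation: [0.992, 0.123, 0.001, 0.001]
contact_force: [0.0, 2.4, 7.2]
gripper_width: 0.0205
gripper_force: 72.5
```

Emit:
send_rows --grip '[0,0,0,0,0,0,0,0,0]' --pt "0 0 0" --pt "0 0 -10" --pt "0 0 -25" --pt "0 0 -45" --pt "0 0 -45" --pt "0 0 -45" --pt "0 0 -30" --pt "0 0 0" --pt "0 0 0" --turn '[0,0,0,0,0,0,0,0,0]'

```text
time: 19.4
eef_pos: [0.4423, -0.3638, 0.2231]
orientation: [0.992, 0.123, -0.0, 0.0]
contact_force: [0.1, -0.0, -5.0]
gripper_width: 0.0202
gripper_force: 71.2
```

```bash
python3 - <<'E'
from look import *
Ti=np.linalg.inv(T);L=X@Ti[:3,:3].T+Ti[:3,3]
D=L[(np.hypot(L[...,0],L[...,1])<.1)&(L[...,2]>-.005)&(L[...,2]<.025)]
print('disc z tool',np.percentile(D[:,2],[10,50,90]),'x',np.percentile(D[:,0],[.3,99.7]),'y',np.percentile(D[:,1],[.3,99.7]),len(D))
m=(np.hypot(L[...,0],L[...,1])<.1)&(L[...,2]>0)&(L[...,2]<.02)
A=D[D[:,0]>0.03]; r=[]
for y in np.arange(-.06,.061,.01):
    Q=A[np.abs(A[:,1]-y)<.003]; r.append((Q[:,0].max(),y))
r=np.array(r);print('edge circ',circ(r))
E
python3 go.py .552 .1167 .23 1.70 46
```

```text
tcp [ 0.4416 -0.3631  0.2211] yang -1.3250944755385738 t 19.45 F [ 0.5934  0.2912 -4.5428]
disc z tool [0.0084 0.0092 0.01  ] x [-0.0779  0.0769] y [-0.0763  0.0785] 40637
edge circ (array([-0.0061,  0.0013]), np.float64(0.08474640577718472))
n 11 turn/row 0.0106 q6 0.51 F [ 0.5934  0.2912 -4.5428] w 0.0206
[20.3, -39.9, -0.8], [19.9, -40.1, -0.8], [19.5, -40.3, -0.8], [19.1, -40.5, -0.8], [18.6, -40.7, -0.8], [18.2, -40.9, -0.8], [17.8, -41.1, -0.8], [17.3, -41.3, -0.8], [16.9, -41.4, -0.8], [16.5, -41.6, -0.8], [16.0, -41.8, -0.8],
```

```bash
python3 go.py .552 .1167 .20 -1.325 46
```

```text
n 11 turn/row -0.0000 q6 0.51 F [ 0.5934  0.2912 -4.5428] w 0.0206
[20.3, -39.9, 1.9], [20.3, -39.9, 1.9], [20.3, -39.9, 1.9], [20.3, -39.9, 1.9], [20.3, -39.9, 1.9], [20.3, -39.9, 1.9], [20.3, -39.9, 1.9], [20.3, -39.9, 1.9], [20.3, -39.9, 1.9], [20.3, -39.9, 1.9], [20.3, -39.9, 1.9],
```

Emit:
send_rows --grip '[0,0,0,0,0,0,0,0,0,0]' --pt "10 -20 0" --pt "20 -40 0" --pt "20 -40 0" --pt "20 -40 0" --pt "20 -40 0" --pt "21 -40 0" --pt "21 -40 0" --pt "21 -40 0" --pt "21 -40 0" --pt "20 -40 0" --turn '[0,0,0,0,0,0,0,0,0,0]'

```text
time: 20.45
eef_pos: [0.5367, 0.0538, 0.2195]
orientation: [0.992, 0.123, -0.003, -0.0]
contact_force: [-0.4, -1.0, -3.7]
gripper_width: 0.0204
gripper_force: 71.2
```

Emit:
send_rows --grip '[0,0,0,0,0]' --pt "20 -40 4" --pt "9 -19 6" --pt "0 0 6" --pt "0 0 0" --pt "0 0 0" --turn '[0,0,0,0,0]'

```text
time: 20.95
eef_pos: [0.551, 0.1152, 0.2053]
orientation: [0.993, 0.122, -0.002, 0.0]
contact_force: [0.3, -0.9, -2.7]
gripper_width: 0.0206
gripper_force: 71.2
```

```bash
python3 go.py .552 .1167 .16 -1.325 46
```

```text
n 1 turn/row -0.0010 q6 1.40 F [ 0.3221 -0.861  -2.7028] w 0.0206
[1.3, -1.2, 45.3],
```

Emit:
send_rows --grip '[0,0,0,0,0,0,0,0]' --pt "1 -2 10" --pt "0 0 15" --pt "0 0 10" --pt "0 0 7" --pt "0 0 5" --pt "0 0 4" --pt "0 0 0" --pt "0 0 0" --turn '[0,0,0,0,0,0,0,0]'

```text
time: 21.75
eef_pos: [0.5528, 0.1184, 0.1567]
orientation: [0.992, 0.123, 0.0, 0.0]
contact_force: [-0.5, 0.8, -2.9]
gripper_width: 0.0203
gripper_force: 71.2
```

Emit:
send_rows --grip '[0,0,0,0,0]' --pt "0 0 3" --pt "0 0 2" --pt "0 0 1" --pt "0 0 0" --pt "0 0 0" --turn '[0,0,0,0,0]'

```text
time: 22.25
eef_pos: [0.5531, 0.1184, 0.153]
orientation: [0.992, 0.123, 0.001, 0.0]
contact_force: [-4.7, 0.4, 5.2]
gripper_width: 0.0199
gripper_force: 72.5
```

Emit:
send_rows --grip '[0.3,0.5,0.5,0.5,0.5,0.5,0.5,0.5]' --pt "0 0 0" --pt "0 0 0" --pt "0 0 0" --pt "0 0 -30" --pt "0 0 -45" --pt "0 0 -35" --pt "0 0 0" --pt "0 0 0" --turn '[0,0,0,0,0,0,0,0]'

```text
time: 23.05
eef_pos: [0.5531, 0.1184, 0.2614]
orientation: [0.992, 0.123, 0.001, 0.0]
contact_force: [0.2, 0.2, -0.2]
gripper_width: 0.0428
gripper_force: 0.0
```

Run:
```python
from look import *
P=sel(X,(.552,.1167),.09,.13,.155);print('disc',circ(P),rect(P),np.median(P[:,2]),len(P)); A=np.c_[P[:,:2]-[.552,.1167],np.ones(len(P))];print('plane',np.linalg.lstsq(A,P[:,2],rcond=None)[0])
P=sel(X,(.552,.1167),.06,.165,.19);print('handle',rect(P),np.median(P[:,2]))
d=sel(X,(.55,.11),.3,.066,.074);print('deck',np.median(d[:,2]))
B=X[(X[...,2]>.10)&(X[...,2]<.15)&near(X,(.485,.26),.05)];print('ball',B.mean(0) if len(B) else 0,len(B))
a=shot('top');X=cloud(a);P=sel(X,(.552,.1167),.085,.135,.155);A=np.c_[P[:,:2]-[.552,.1167],np.ones(len(P))];print('top plane',np.linalg.lstsq(A,P[:,2],rcond=None)[0],rect(P))
B=sel(X,(.484,.262),.03,.115,.16);print('ball top',B.mean(0),B[:,2].max())
b=shot('scene');X=cloud(b);B=sel(X,(.484,.262),.03,.115,.16);print('ball scene',B.mean(0),B[:,2].max())
save(p,'i.png',None,1.5)
```

```text
tcp [0.5523 0.1183 0.2595] yang -1.3250070409480221 t 23.1 F [ 0.1032 -0.1778 -0.0476]
disc (array([0.5534, 0.1179]), np.float64(0.05815899268879769)) (array([551.3651, 117.9685]), array([158.7318, 158.0215]), np.float32(0.3387061)) 0.14180038577674184 21428
plane [-0.0009 -0.      0.1418]
handle (array([552.4689, 117.5113]), array([69.064 , 21.8553]), np.float32(0.23302355)) 0.1715314735149289
deck 0.07066037362541616
ball [0.4929 0.2572 0.1284] 839
top plane [0.0004 0.0016 0.141 ] (array([539.0948, 106.0041]), array([126.2418, 157.0458]), np.float32(-0.78697926))<stdin>:7: RuntimeWarning: Mean of empty slice.
  ret = um.true_divide(
Traceback (most recent call last):
ValueError: zero-size array to reduction operation maximum which has no identity
```

The lid sits level with its disc top 71 mm above the deck, as it should. Now the lever.

```bash
python3 go.py .489 .259 .22 .126 46
```

```text
n 11 turn/row -0.1319 q6 1.40 F [-0.5189 -0.5703 -0.1944] w 0.0425
[-2.4, -13.8, 3.5], [-0.6, -14.0, 3.5], [1.3, -14.0, 3.5], [3.1, -13.7, 3.5], [4.9, -13.1, 3.5], [6.5, -12.4, 3.5], [8.1, -11.4, 3.5], [9.5, -10.3, 3.5], [10.8, -8.9, 3.5], [11.9, -7.4, 3.5], [12.8, -5.8, 3.5],
```

Emit:
send_rows --grip '[0.6,0.6,0.6,0.6,0.6,0.6,0.6,0.6,0.6,0.6]' --pt "-2 -14 3" --pt "-1 -14 3" --pt "1 -14 4" --pt "3 -14 4" --pt "5 -13 4" --pt "6 -12 4" --pt "8 -11 4" --pt "10 -10 4" --pt "11 -9 4" --pt "12 -7 4" --turn '[-0.132,-0.132,-0.132,-0.132,-0.132,-0.132,-0.132,-0.132,-0.132,-0.132]' --squeeze 20

```text
time: 24.15
eef_pos: [0.4947, 0.2463, 0.2195]
orientation: [0.707, 0.707, -0.002, -0.001]
contact_force: [-0.5, -0.1, -0.9]
gripper_width: 0.0511
gripper_force: 0.0
```

Emit:
send_rows --grip '[0.6,0.6,0.6]' --pt "13 -6 4" --pt "0 0 0" --pt "0 0 0" --turn '[-0.132,0,0]'

```text
time: 24.45
eef_pos: [0.4895, 0.2588, 0.2166]
orientation: [0.662, 0.75, -0.001, -0.0]
contact_force: [0.2, -0.2, 0.8]
gripper_width: 0.0512
gripper_force: 0.0
```

```bash
cat > ball.py <<'E'
from look import *
from scipy.optimize import least_squares
O=np.array([.5518,.1167]);ya=.126;ax=np.array([np.cos(ya),np.sin(ya)]);ay=np.array([-ax[1],ax[0]])
B=None
for m in finder.masks_of('speed_lever_tip',p)[:1]:
    B=X[m['pixels']];print('mask',m['score'],m['pixels'].sum())
B=X[(X[...,2]>.10)&(X[...,2]<.16)]; q=(B[:,:2]-O); u=q@ax; v=q@ay; B=B[(np.abs(v-.15)<.02)&(np.abs(u)<.09)]
B=B[B[:,2]>B[:,2].max()-.016]
r=least_squares(lambda s:np.linalg.norm(B-s,axis=1)-.013,B.mean(0)-[0,0,.005],loss='soft_l1',f_scale=.001).x
q=r[:2]-O; print('ball',r,'polisher',q@ax,q@ay,r[2],'lever',.7+np.arctan2(q@ax,r[2]-.062),len(B),'len',np.hypot(q@ax,r[2]-.062))
E
python3 ball.py; python3 go.py .489 .259 .119 .126 46
```

```text
tcp [0.49   0.2586 0.2173] yang 0.12466136673244888 t 24.5 F [-0.351  -0.8225  0.5533]
mask 0.88 1175
ball [0.4853 0.259  0.1276] polisher -0.04812650111278685 0.1495174387195901 0.12755337794138374 lever 0.06671545834907033 823 len 0.08132284715186115
n 3 turn/row -0.0004 q6 0.23 F [-0.4859  0.3592  0.0305] w 0.0513
[0.2, -0.4, 32.9], [0.2, -0.4, 32.9], [0.2, -0.4, 32.9],
```

Emit:
send_rows --grip '[0.6,0.6,0.6,0.6,0.6,0.4,0.38,0.38]' --pt "0 -4 20" --pt "0 0 30" --pt "0 0 28" --pt "0 0 15" --pt "0 0 5" --pt "0 0 0" --pt "0 0 0" --pt "0 0 0" --turn '[0,0,0,0,0,0,0,0]'

```text
time: 25.35
eef_pos: [0.4874, 0.2591, 0.1222]
orientation: [0.661, 0.75, 0.001, 0.001]
contact_force: [0.2, -1.0, 0.9]
gripper_width: 0.0325
gripper_force: 0.0
```

```bash
python3 go.py .5330 .2655 .131 .126 8
```

```text
n 6 turn/row 0.0001 q6 0.23 F [ 0.17   -1.0074  0.8537] w 0.0325
[0.1, 7.7, -1.5], [0.1, 7.7, -1.5], [0.1, 7.7, -1.5], [0.1, 7.7, -1.5], [0.1, 7.7, -1.5], [0.1, 7.7, -1.5],
```

Emit:
send_rows --grip '[0.38,0.38,0.38,0.38,0.38,0.38,0.38,0.2,0.1,0.1]' --pt "0 8 -4" --pt "0 8 -3" --pt "0 8 -2" --pt "0 8 0" --pt "0 7 0" --pt "0 7 0" --pt "0 0 0" --pt "0 0 0" --pt "0 0 0" --pt "0 0 0" --turn '[0,0,0,0,0,0,0,0,0,0]'

```text
time: 26.35
eef_pos: [0.5319, 0.2644, 0.1291]
orientation: [0.661, 0.751, 0.0, 0.0]
contact_force: [1.0, -0.7, -2.1]
gripper_width: 0.0243
gripper_force: 19.7
```

```bash
python3 ball.py; python3 go.py .5330 .2655 .131 .126 8
```

```text
tcp [0.5319 0.2644 0.1291] yang 0.12703290023118433 t 26.4 F [ 2.2406 -0.3193 -1.6593]
mask 0.79 2816
ball [0.531  0.2653 0.1432] polisher -0.0019781927868379318 0.15006259154736362 0.14323971516124642 lever 0.6756547404430006 3501 len 0.08126379615906673
n 1 turn/row 0.0011 q6 0.21 F [ 1.1646  0.3778 -2.3855] w 0.0246
[1.0, 1.3, -1.9],
```

Emit:
send_rows --grip '[0.1,0.1,0.1,0.4,0.5,0.6,0.6,0.6,0.6,0.6]' --pt "0 1.5 0" --pt "0 0 0" --pt "0 0 0" --pt "0 0 0" --pt "0 0 0" --pt "0 0 -10" --pt "0 0 -35" --pt "0 0 -45" --pt "0 0 0" --pt "0 0 0" --turn '[0,0,0,0,0,0,0,0,0,0]'

```text
time: 27.45
eef_pos: [0.5347, 0.2652, 0.2224]
orientation: [0.661, 0.751, 0.002, 0.001]
contact_force: [1.1, 0.6, -0.8]
gripper_width: 0.0516
gripper_force: 0.0
```

```bash
python3 ball.py
cat > pol.py <<'E'
from look import *
P=sel(X,(.552,.1167),.06,.165,.19);print('handle',rect(P) if len(P)>9 else 0)
P=sel(X,(.5518,.1167),.4,.037,.043)
q=P[:,:2]-[.5518,.1167];ya=.126;u=q@[np.cos(ya),np.sin(ya)];v=q@[-np.sin(ya),np.cos(ya)]
k=(v>.165)&(v<.19)&(np.abs(u)<.14);print('console u',np.percentile(u[k],[.5,99.5]) if k.sum() else 0,k.sum(),'v max',np.percentile(v[(np.abs(u)<.1)&(v<.22)],99.5))
E
python3 pol.py; python3 -c "
from look import *
save(p,'j.png',None,1.5)"
```

```text
tcp [0.5336 0.2648 0.2202] yang 0.12707747897706115 t 27.5 F [-0.7902 -0.669  -0.8866]
mask 0.77 987
ball [0.5318 0.2651 0.1426] polisher -0.0011660058124009845 0.14970307155378965 0.14258730764730396 lever 0.6855321577331406 891 len 0.08059574258852491
tcp [0.5326 0.2645 0.2179] yang 0.1270464435643045 t 27.6 F [ 0.7566  0.0152 -0.8064]
handle 0
console u [-0.114   0.1106] 4575 v max 0.1943601399411659
tcp [0.5325 0.2644 0.2176] yang 0.12702510159474684 t 27.65 F [-0.44    0.0143 -0.5797]
```

View pics/j.png

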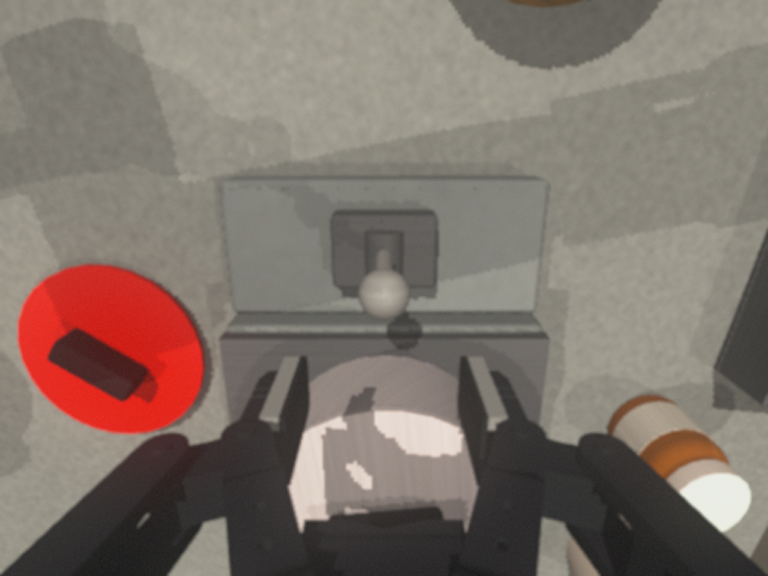

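The view shows the lever ball (384,292) in line with its hub (384,250) and with the console centre (384), so it is upright within about 0.02 rad. I'll back off, check the lid and hand in.

Emit:
send_rows --grip '[0.6,0.6,0.6,0.6,0.6,0.6,0.6,0.6]' --pt "0 0 -40" --pt "20 -20 -35" --pt "30 -35 0" --pt "30 -35 0" --pt "30 -35 0" --pt "10 -10 0" --pt "0 0 0" --pt "0 0 0" --turn '[0,0,0,0,0,0,0,0]'

```text
time: 28.45
eef_pos: [0.3847, 0.3662, 0.2935]
orientation: [0.661, 0.751, -0.001, 0.0]
contact_force: [-0.1, -0.4, 0.3]
gripper_width: 0.0509
gripper_force: 0.0
```

Run:
```python
from m import *
p=shot('top');X=cloud(p);P=sel(X,(.552,.1167),.085,.135,.155);A=np.c_[P[:,:2]-[.552,.1167],np.ones(len(P))];print('lid plane',np.linalg.lstsq(A,P[:,2],rcond=None)[0],rect(P),len(P))
P=sel(X,(.552,.1167),.06,.165,.19);print('handle',rect(P) if len(P)>9 else 0)
B=sel(X,(.533,.265),.03,.13,.17);print('ball',B.mean(0) if len(B) else 0)
T,o=pose();print(o['contact_force'],o['time'])
ctrl.finish_job()
```

```text
lid plane [-0.0024  0.0015  0.141 ] (array([550.3698, 117.7368]), array([157.5887, 156.4182]), np.float32(1.2285386)) 1582
handle (array([550.0955, 117.8919]), array([68.2785, 21.8417]), np.float32(0.24389637))
ball [0.5299 0.2626 0.1498]
[0.5043 0.4265 0.3724] 28.5
the job is handed in; nothing more can be done
```

The job is handed in at 28.5 s: the bowl is seated over the pins, the block lies flat inside it, the lid sits level on the rim, and the lever measured upright within about 0.02 rad; I didn't touch anything else on the bench.

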